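# Lock the travel bottle in its caddy with the rocker catch

### The arm

A 7-joint arm with a two-finger parallel gripper is mounted at the origin on the work surface. World frame = base frame: x ahead of the robot, y to its left, z up, the work surface at z = 0. Lengths are in m, angles in rad, forces in N, time in s.
With the tool pointing down it reaches from about 0.4 to 0.875 m from the base axis. Payload 19.3 kg.
Tool frame: the origin (TCP) lies at the very end of the fingers, on their centre line; the grasp point (between the pads) lies 19 mm behind it; z points along the fingers, y is the line along which they close (so a half turn about z gives the same grasp; the last joint's range is limited). The gripper opens to 85 mm and grips with 20 to 120 N. Pads are 22 mm wide; open, the fingers measure 114 mm over their backs; the gripper's body (76 mm by 85 mm) begins 54 mm behind the grasp point. The pads swing forward as they close: fully open they stand 13 mm farther back than shut.
Start: joints at [1.138, 0.521, -0.036, 1.599, 0.021, 1.021, -0.113], TCP at [0.222, -0.584, 0.231] pointing down, gripper open.
Joint ranges: [-2.91, 2.91], [-0.3, 2.13], [-1.5, 1.42], [0.17, 2.43], [-1.26, 4.41], [0.16, 1.93], [-2.52, 2.52]. Speed limits (rad/s): [1.89, 1.89, 2.39, 2.39, 3.01, 3.01, 3.01].

### API

Orientations are given as [roll, pitch, yaw] about the fixed x, y, z axes, in that order (R = Rz(yaw) Ry(pitch) Rx(roll)).
In Python, from workcell import bot gives the robot as it stands.
- The arm moves only by the shell command python3 -m crank 'ROWS' [FORCE]. ROWS is a JSON object of lists of equal length, an entry for each row: "travel": the shift along the world's x, y, z in cm, a list of three; "turn": the turn, a rotation vector about the world's x, y, z in degrees, a list of three; "gripper": the closure, from 0 (fully open) to 1 (shut). A call has exactly 5 rows; each row is the pose to reach, as a shift and turn from the pose commanded when the call began; what a row does not reach only later rows make up. A row lasts 1/10 s, in which the tool goes at most 50 mm and 8.59 degrees, less where a joint would pass 70% of its speed; a pose out of reach is approached as far as the arm can. A call with a gripper value outside its range is refused whole. The fingers move at their own pace and stop on an object; FORCE is the grip in N (left out, the last holds). Time passes only in rows, so rows that repeat a pose let the fingers close, or fill a call up. It gives the time, the measured TCP pose, the force, the opening and the grip force at its end, in the units of the state.
- bot.observe(): the state, without advancing time (a new reading comes with each control period).
- bot.grab_frame(name): name is "side" or "top"; returns a dict with "pixels" (400x640x3 uint8, red, green, blue), "fx", "fy", "cx", "cy" (pixels), "dist" ([k1, k2, p1, p2, k3] as OpenCV has them; the pictures are not rectified), "extrinsics" (4x4, takes a point from world to camera coordinates). Camera axes: x right, y down, z forward; pixel columns grow to the right and rows downward; lengths in m; the calibration is good to about 2 mm. A picture is of the moment at which its call begins. There is no depth.
- bot.job_done(): hands the job in; it is judged then, once.
The state is a dict: "clock": time; "qpos": joint angles; "qd": joint speeds; "joint_efforts": joint torques, N m; "position": TCP position; "tool_rot": TCP orientation; "force": force on the tool from outside, world axes, zero at the start; "moment": the same for the moment, N m; "grip_width": finger opening in m; "finger_force": force on a finger pad.
Only numpy, scipy, OpenCV 4.12 (cv2) and the standard library are available. Lean on these libraries where they do the work, as an engineer would, in place of code of your own. Each camera call takes 0.05 s, during which the arm holds its last target. There are 200 camera calls.

### The job

Stand the white travel bottle upright in the open bay of the grey travel caddy, set down rather than dropped, and let go of it while the catch is still open. Then press down on the red end of the rocker catch until it snaps over its centre and its jaw clamps the bottle, and press it home with about 10 N for half a second - it is brittle and breaks if pushed much harder. Let go, leaving the bottle locked and the other things on the bench where they are.

Things in the scene. Friction and masses are not known exactly. Their poses are not given: they have to be found in the camera images.
- bottle: White plastic travel bottle with a blue flip-top cap and a blue band, standing upright, loose, 0.10 to 0.20 kg. Body: cylinder 40 mm in diameter from 0 to 112 mm height; cap 33 mm in diameter from 118 to 144 mm. Origin: centre of its underside; z up. Grip the upper body around 105 mm to 115 mm above its underside.
- caddy: Grey plastic travel caddy, fixed to the bench. Origin: underside of its base below the bay's centre; z up, x from the bay towards the rocker's paddle. Base plate 10 mm thick, x -47 to 107, y -50 to 50 mm. It carries the bay, a post and the white rocker catch with a red paddle end. More than 16 N between the robot and any of it breaks it.
- bay (a point): Bay centre on top of the base plate (caddy axes), where the bottle stands. U of walls up to 62 mm above the bench: end wall's inner face x -20 mm, side walls' inner faces y +-26 mm (x -24 to 6). On the +x side hangs the rocker's jaw, pad at x about 30 mm when open: a bottle centred at x 5, y 0 has about 5 mm play. Locked, the jaw holds it on the end wall (centre x 0).
- axis_foot (a point): Point on the base plate (10 mm above the bench) straight below the rocker's axis, which runs along the caddy's y between two uprights (y +-25 to 31 mm). The post's height was set by hand and is NOT reported: the axis lies anywhere 64 to 88 mm above the bench, so the paddle must be found by touch or seen. It holds firm under load.
- press_foot (a point): Point on the base plate (10 mm above the bench) straight below the middle of the paddle's red end, the place to press. Paddle: white plate 36 mm wide (y), from the axis 63 mm towards the caddy's +x, top face 6 mm above the axis when level; red end 24 mm long, centred 50 mm from the axis. Open, it slopes up: the red middle's top is about 14 mm above the axis.
- rocker (a joint): Tilt of the rocker, rad: -0.16 open (paddle up, jaw back), 0 dead centre, about +0.09 locked on the bottle, +0.16 end stop without bottle. A spring drives it away from 0 to either side. Pressing the red end takes about 6 N at first, less towards the centre, passed after 8 to 9 mm; then it snaps down 4 mm more by itself onto the bottle: from there on a hard stop.
- bowl: Blue ceramic trinket bowl, 110 mm across, 45 mm high, loose; origin at the centre of its underside. Leave alone.
- tweezers_case: Flat metal tweezers case, 26 x 112 x 14 mm (long along its y), loose, lying; origin at the centre of its underside. Leave alone.
- salts_box: Round wooden bath salts box with a little swing door (shut), 102 mm across, 109 mm high, loose; origin at the centre of its underside. Leave alone.
- hair_stick1: Bamboo hair stick, 7 mm thick, 170 mm long (along its y), loose, lying; origin at the middle of its underside. Leave alone.
- hair_stick2: Second bamboo hair stick, the same. Leave alone.
- soap: Green bar of soap, 85 x 55 x 24 mm, loose; origin at the centre of its underside. Leave alone.
Things that resemble listed ones, but are neither listed nor needed, are in the scene too. Of the things shaped like the bottle, the white one is meant. What is shaped like the caddy but green is not meant.

How it is judged:
By the outcome, as a careful person would: the job done as asked, in the order asked, and still so for the second after the job is handed in, with the robot touching nothing.
It also fails if it takes over 61 s, if anything falls off the work surface, if the arm or the gripper's body presses on something with over 40 N, if the wrist force passes 120 N, or if a joint passes its speed limit or range.

## Working session

There is one attempt and no reset: what is moved stays moved. The work goes in short steps, Python scripts to look and compute and a shell command to move; the robot and the scene stay as the last step left them, time stands still between calls to the robot, and variables do not carry over. Pictures are saved under pics/ and viewed, at most 10 in all, crops included, and the job is handed in when it is done.

```bash
mkdir -p pics
cat > h.py <<'E'
import numpy as np, cv2, json
from workcell import bot
def snap(n,f):
    d=bot.grab_frame(n); cv2.imwrite(f'pics/{f}.png',cv2.cvtColor(d['pixels'],cv2.COLOR_RGB2BGR))
    np.savez(f'pics/{f}.npz',**{k:np.array(v) for k,v in d.items()}); return d
def cam(d):
    K=np.array([[d['fx'],0,d['cx']],[0,d['fy'],d['cy']],[0,0,1]],float); return K,np.array(d['dist'],float).ravel(),np.array(d['extrinsics'])
def ray(d,uv):
    K,D,E=cam(d); p=cv2.undistortPoints(np.array([[uv]],float),K,D)[0,0]
    R,t=E[:3,:3],E[:3,3]; v=R.T@np.array([*p,1]); return -R.T@t, v/np.linalg.norm(v)
def onz(d,uv,z):
    o,v=ray(d,uv); return o+v*(z-o[2])/v[2]
def tri(d1,a,d2,b):
    o1,v1=ray(d1,a);o2,v2=ray(d2,b)
    s=np.linalg.lstsq(np.c_[v1,-v2],o2-o1,rcond=None)[0]; p=o1+s[0]*v1;q=o2+s[1]*v2
    return (p+q)/2,np.linalg.norm(p-q)
def proj(d,P):
    K,D,E=cam(d); return cv2.projectPoints(np.array(P,float).reshape(-1,3),cv2.Rodrigues(E[:3,:3])[0],E[:3,3],K,D)[0][:,0]
def load(f): return dict(np.load(f'pics/{f}.npz'))
E
python3 - <<'E'
from h import *
for n in('side','top'):
    d=snap(n,n+'0'); K,D,E=cam(d); print(n,(-E[:3,:3].T@E[:3,3]).round(3),E[2,:3].round(2),K[0,0])
s=bot.observe(); print({k:np.round(v,3).tolist() for k,v in s.items()})
E
```

```text
side [-0.118  0.62   0.681] [ 0.58 -0.57 -0.58] 373.2429805283809
top [ 0.246 -0.013  1.347] [ 0.18  0.02 -0.98] 411.1328702493069
{'clock': 0.1, 'qpos': [1.138, 0.522, -0.036, 1.6, 0.021, 1.021, -0.113], 'qd': [-0.001, -0.001, 0.0, -0.002, -0.001, -0.001, -0.001], 'joint_efforts': [0.004, -92.85, 1.984, -37.054, 0.018, 0.005, 0.0], 'position': [0.222, -0.584, 0.231], 'tool_rot': [-3.141, 0.0, 0.363], 'force': [0.771, -0.005, -0.84], 'moment': [0.046, -0.048, 0.025], 'finger_force': 0.0, 'grip_width': 0.085}
```

View pics/side0.png

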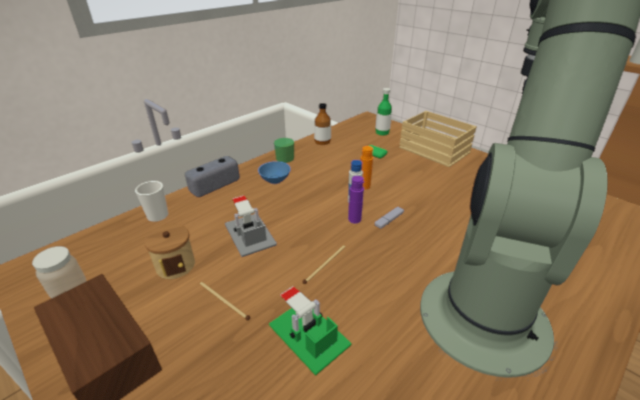

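View pics/top0.png

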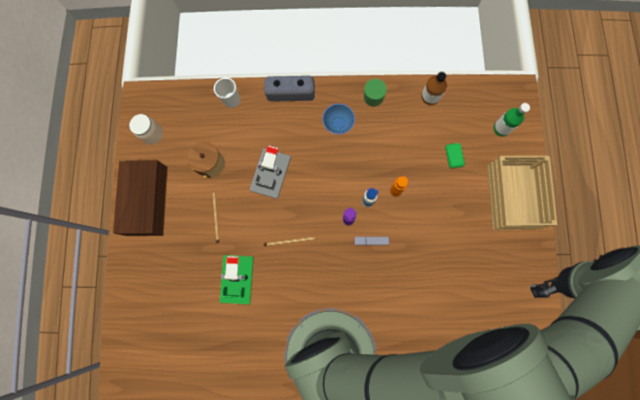

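Side view: the grey caddy is near (250,235) with its red paddle at (243,203). The white bottle (356,170) stands behind the purple one (356,200), with the orange one at (367,168). Top view: bottle cap at (371,194), caddy at (270,172), red end at (271,152).

Run:
```python
from h import *
a=cv2.imread('pics/top0.png')[140:255,240:415]; b=cv2.imread('pics/side0.png')[140:255,220:395]
f=lambda i:cv2.resize(i,None,fx=4.5,fy=4.5,interpolation=cv2.INTER_CUBIC)
a,b=f(a),f(b)
cv2.imwrite('pics/ca.png',a);cv2.imwrite('pics/cb.png',b);print(a.shape)
```

```text
(518, 788, 3)
```

View pics/ca.png

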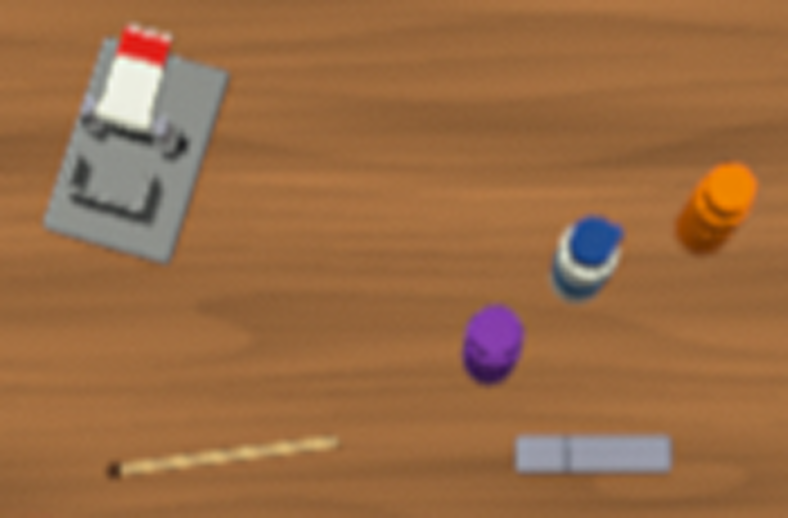

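View pics/cb.png

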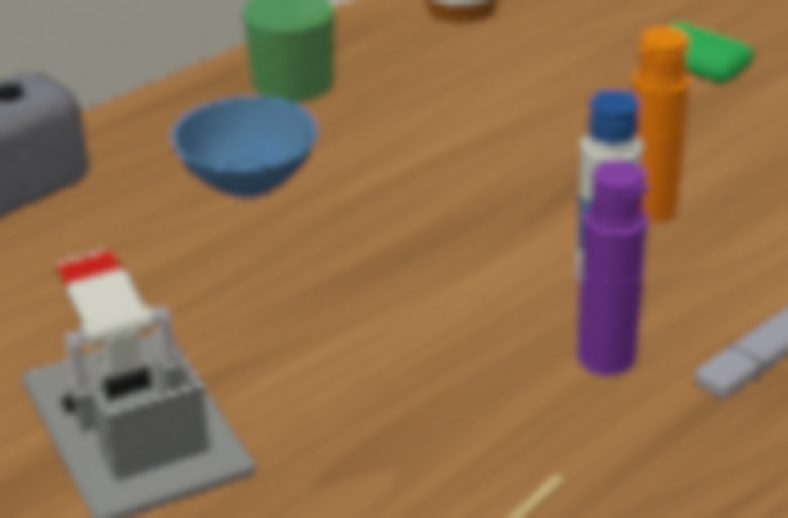

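Run:
```python
from h import *
from scipy.optimize import least_squares
T,S=load('top0'),load('side0')
t=lambda x,y:(240+(x+.5)/4.5-.5,140+(y+.5)/4.5-.5)
s=lambda x,y:(220+(x+.5)/4.5-.5,140+(y+.5)/4.5-.5)
r=lambda x:np.round(x,4)
print('cap',*map(r,tri(T,t(595,240),S,s(614,102))))
print('purple cap',*map(r,tri(T,t(497,330),S,s(620,173))))
print('orange cap',*map(r,tri(T,t(732,183),S,s(663,38))))
print('purple foot',r(onz(S,s(608,362),0)))
print('red',*map(r,tri(T,t(145,45),S,s(90,267))))
# caddy base
C=[(107,50,t(106,38)),(107,-50,t(229,72)),(-47,-50,t(168,264)),(-47,50,t(44,227))]
CS=[(107,50,s(25,377)),(-47,-50,s(253,466)),(-47,50,s(100,516))]
def P(q,x,y,z): c,n=np.cos(q[2]),np.sin(q[2]); return [q[0]+c*x-n*y,q[1]+n*x+c*y,z]
def R(q): return np.r_[tuple(proj(d,P(q,x/1e3,y/1e3,.01))[0]-uv for d,L in((T,C),(S,CS)) for x,y,uv in L)]
for d,L in((T,C),):
  for x,y,uv in L: print(x,y,r(onz(d,uv,.01)))
o=least_squares(R,[.5,.15,0]); print('caddy',r(o.x),np.round(o.fun,1))
q=o.x
for n,x,y,z in(('bay',5,0,10),('axis45?',45,0,76),('redmid',95,0,90)): print(n,r(P(q,x/1e3,y/1e3,z/1e3)))
```

```text
cap [ 0.4896 -0.1314  0.1397] 0.0001
purple cap [ 0.429  -0.0654  0.1409] 0.0015
orange cap [ 0.5266 -0.225   0.1389] 0.0022
purple foot [ 0.4237 -0.0605  0.    ]
red [0.6467 0.1791 0.0838] 0.0014
107 50 [0.6768 0.2207 0.01  ]
107 -50 [0.6484 0.1269 0.01  ]
-47 -50 [0.5018 0.1711 0.01  ]
-47 50 [0.531  0.2641 0.01  ]
caddy [ 0.5595  0.205  -0.2946] [-0.3  0.1  0.2  0.3  0.1  0.5 -0.7  0.6 -0.9 -1.7  1.1 -0.9 -0.7  0.1]
bay [0.5642 0.2036 0.01  ]
axis45? [0.6025 0.192  0.076 ]
redmid [0.6504 0.1775 0.09  ]
```

```bash
python3 -m crank '{"travel":[[2.5,4.2,0],[5,8.4,0],[7.5,12.6,0],[10,16.8,0],[12.5,21,0]],"turn":[[0,0,8],[0,0,16],[0,0,24],[0,0,32],[0,0,40]],"gripper":[0,0,0,0,0]}'
python3 -m crank '{"travel":[[3,5,0],[6,10,0],[9,15,0],[12,20,0],[14.3,24.3,0]],"turn":[[0,0,8],[0,0,16],[0,0,24],[0,0,32],[0,0,40]],"gripper":[0,0,0,0,0]}'
```

```text
clock: 0.6
position: [0.3473, -0.3725, 0.2312]
tool_rot: [-3.141, 0.0, 1.067]
force: [0.7, -0.7, 0.0]
grip_width: 0.0851
finger_force: 0.0
clock: 1.1
position: [0.4748, -0.1574, 0.2313]
tool_rot: [3.142, 0.0, 1.765]
force: [0.3, 0.4, -0.4]
grip_width: 0.0851
finger_force: 0.0
```

```bash
python3 -m crank '{"travel":[[0,0,0],[0,0,0],[0,0,0],[0,0,0],[0,0,0]],"turn":[[0,0,8],[0,0,16],[0,0,21],[0,0,21],[0,0,21]],"gripper":[0,0,0,0,0]}'
python3 - <<'E'
from h import *
T=snap('top','top1');S=snap('side','side1')
f=lambda i:cv2.resize(i,None,fx=4,fy=4,interpolation=cv2.INTER_CUBIC)
a=np.hstack([f(cv2.imread('pics/top1.png')[140:255,330:425]),f(cv2.imread('pics/side1.png')[110:225,320:415])])
cv2.imwrite('pics/c1.png',a)
E
```

```text
clock: 1.6
position: [0.474, -0.1593, 0.2311]
tool_rot: [-3.141, -0.0, 2.122]
force: [-0.3, 0.4, 0.8]
grip_width: 0.0853
finger_force: 0.0
```

View pics/c1.png

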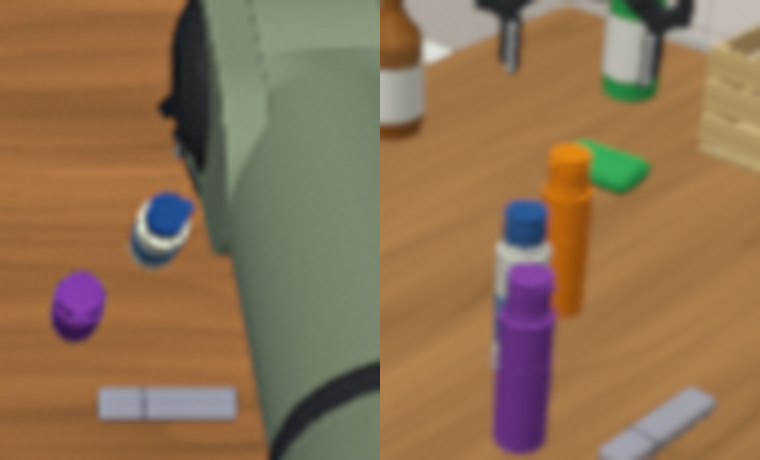

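Top crop: the cap is at (170,215) and clear of the gripper. Side crop: the fingertips hang at the top at about (510,65) and (650,80), still short of the bottle.

```bash
python3 -m crank '{"travel":[[0.8,1.4,0],[1.5,2.8,0],[1.5,2.8,0],[1.5,2.8,-2],[1.5,2.8,-4]],"turn":[[0,0,0],[0,0,0],[0,0,0],[0,0,0],[0,0,0]],"gripper":[0,0,0,0,0]}'
python3 - <<'E'
from h import *
T=snap('top','top2');S=snap('side','side2')
f=lambda i:cv2.resize(i,None,fx=4,fy=4,interpolation=cv2.INTER_CUBIC)
a=np.hstack([f(cv2.imread('pics/top2.png')[140:255,330:425]),f(cv2.imread('pics/side2.png')[110:225,310:405])])
cv2.imwrite('pics/c2.png',a)
p=bot.observe()['position'];print(p,proj(S,[p]),proj(S,[[.489,-.131,z] for z in(0,.112,.144)]))
E
```

```text
clock: 2.2
position: [0.4891, -0.1318, 0.191]
tool_rot: [3.141, 0.001, 2.124]
force: [0.0, -1.1, -0.5]
grip_width: 0.0854
finger_force: 0.0
[ 0.48776758 -0.13153046  0.18948483] [[357.52959213 147.2398047 ]] [[353.70288581 201.18635458]
 [355.61898577 170.54001956]
 [356.20797523 161.11652247]]
```

View pics/c2.png

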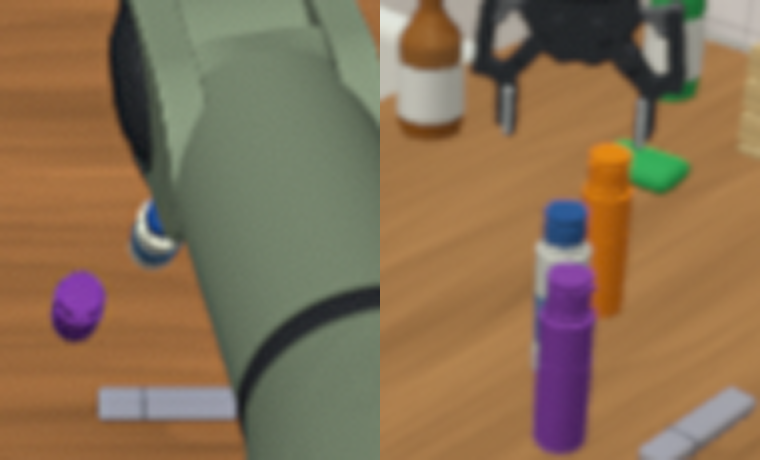

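Side crop: the fingertips at (508,130) and (643,140) straddle the bottle cap at (565,210). Now descending and gripping.

```bash
python3 -m crank '{"travel":[[0,0,-3],[0,0,-6],[0,0,-8],[0,0,-9.5],[0,0,-10.2]],"turn":[[0,0,0],[0,0,0],[0,0,0],[0,0,0],[0,0,0]],"gripper":[0,0,0,0,0]}'
python3 -m crank '{"travel":[[0,0,0],[0,0,0],[0,0,0],[0,0,0],[0,0,0]],"turn":[[0,0,0],[0,0,0],[0,0,0],[0,0,0],[0,0,0]],"gripper":[0.3,0.5,0.8,1,1]}' 25
python3 -m crank '{"travel":[[0,0,0],[0,0,0],[0,0,0],[0,0,0],[0,0,0]],"turn":[[0,0,0],[0,0,0],[0,0,0],[0,0,0],[0,0,0]],"gripper":[1,1,1,1,1]}'
```

```text
clock: 2.8
position: [0.489, -0.1316, 0.0889]
tool_rot: [-3.141, -0.0, 2.125]
force: [-0.2, -0.0, -0.2]
grip_width: 0.0853
finger_force: 0.0
clock: 3.3
position: [0.4897, -0.1314, 0.0902]
tool_rot: [3.141, 0.001, 2.125]
force: [-1.0, 0.2, 7.1]
grip_width: 0.0388
finger_force: 24.4
clock: 3.8
position: [0.4898, -0.1314, 0.0903]
tool_rot: [3.141, 0.001, 2.125]
force: [-0.7, 0.4, 6.5]
grip_width: 0.0392
finger_force: 24.4
```

```bash
python3 -m crank '{"travel":[[0,0,1],[0,0,4],[0,0,8],[0,0,12],[0,0,16]],"turn":[[0,0,0],[0,0,0],[0,0,0],[0,0,0],[0,0,0]],"gripper":[1,1,1,1,1]}' 35
python3 -m crank '{"travel":[[1,4,0],[2,8,0],[3,12,0],[4,16,0],[5,20,0]],"turn":[[0,0,6],[0,0,12],[0,0,18],[0,0,24],[0,0,30]],"gripper":[1,1,1,1,1]}'
python3 -m crank '{"travel":[[0.6,4,0],[1.2,8,0],[1.8,11,0],[2.4,13.4,0],[2.4,13.4,0]],"turn":[[0,0,5],[0,0,10],[0,0,11],[0,0,11],[0,0,11]],"gripper":[1,1,1,1,1]}'
python3 -m crank '{"travel":[[0,0,0],[0,0,0],[0,0,0],[0,0,0],[0,0,0]],"turn":[[0,0,0],[0,0,0],[0,0,0],[0,0,0],[0,0,0]],"gripper":[1,1,1,1,1]}'
```

```text
clock: 4.3
position: [0.4887, -0.1309, 0.2518]
tool_rot: [3.141, -0.0, 2.126]
force: [0.8, 0.2, -3.1]
grip_width: 0.0389
finger_force: 35.9
clock: 4.8
position: [0.5391, 0.0702, 0.2503]
tool_rot: [3.142, 0.001, 2.653]
force: [-0.0, 0.1, -2.1]
grip_width: 0.0388
finger_force: 36.0
clock: 5.3
position: [0.5626, 0.2065, 0.2501]
tool_rot: [3.14, -0.001, 2.845]
force: [-0.5, 0.2, -2.1]
grip_width: 0.0384
finger_force: 36.0
clock: 5.8
position: [0.5632, 0.2023, 0.2494]
tool_rot: [-3.141, 0.0, 2.841]
force: [-0.0, -0.0, -1.4]
grip_width: 0.0387
finger_force: 36.0
```

```bash
python3 -m crank '{"travel":[[0.05,0.1,-2],[0.1,0.1,-4],[0.1,0.1,-6],[0.1,0.1,-7.5],[0.1,0.1,-7.5]],"turn":[[0,0,0],[0,0,0],[0,0,0],[0,0,0],[0,0,0]],"gripper":[1,1,1,1,1]}'
python3 - <<'E'
from h import *
T=snap('top','top3');S=snap('side','side3')
f=lambda i:cv2.resize(i,None,fx=4,fy=4,interpolation=cv2.INTER_CUBIC)
a=np.hstack([f(cv2.imread('pics/top3.png')[130:255,235:325]),f(cv2.imread('pics/side3.png')[150:275,210:300])])
cv2.imwrite('pics/c3.png',a)
s=bot.observe();p=s['position'];print(p)
b=[p[0],p[1],p[2]-.0895]
F=lambda q:((q-[210,150])*4+[360,0]).round()
q=(.5595,.205,-.2946);c,n=np.cos(q[2]),np.sin(q[2])
P=lambda x,y,z:[q[0]+(c*x-n*y)/1e3,q[1]+(n*x+c*y)/1e3,z/1e3]
print(F(proj(S,[b,[b[0],b[1],b[2]+.112]])))
print('walls top', F(proj(S,[P(-20,26,62),P(-20,-26,62),P(6,26,62),P(6,-26,62)])))
print('red', F(proj(S,[P(91,18,84),P(91,-18,84)])))
E
```

```text
clock: 6.3
position: [0.5634, 0.2033, 0.1726]
tool_rot: [-3.14, -0.002, 2.841]
force: [-0.3, 0.5, -2.3]
grip_width: 0.039
finger_force: 36.1
[0.56428905 0.20396819 0.17476226]
[[518. 260.]
 [498. 115.]]
walls top [[497. 321.]
 [573. 297.]
 [485. 298.]
 [559. 276.]]
red [[453. 202.]
 [503. 188.]]
```

View pics/c3.png

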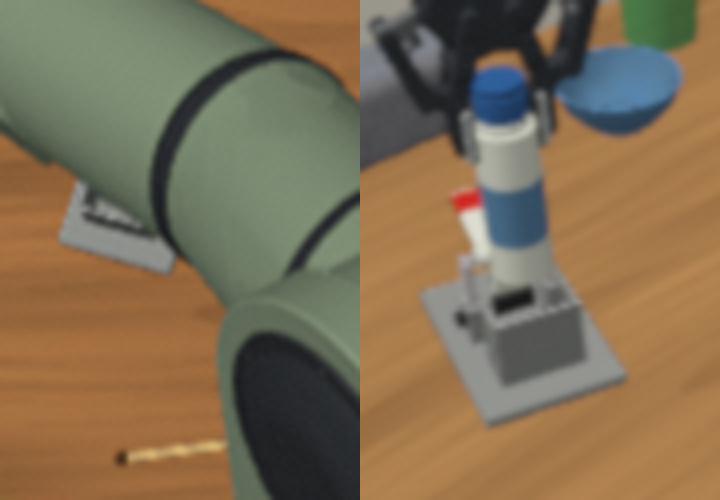

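Side crop: the bottle hangs over the bay, with its bottom edge near (525,285) and its axis about 1 px right of prediction. I'll correct slightly and lower it.

```bash
python3 -m crank '{"travel":[[0.1,0.15,0],[0.1,0.15,-1],[0.1,0.15,-2],[0.1,0.15,-3],[0.1,0.15,-3]],"turn":[[0,0,0],[0,0,0],[0,0,0],[0,0,0],[0,0,0]],"gripper":[1,1,1,1,1]}'
python3 -m crank '{"travel":[[0,0,-0.5],[0,0,-1],[0,0,-1.5],[0,0,-2],[0,0,-2]],"turn":[[0,0,0],[0,0,0],[0,0,0],[0,0,0],[0,0,0]],"gripper":[1,1,1,1,1]}'
```

```text
clock: 6.9
position: [0.5644, 0.2049, 0.1425]
tool_rot: [-3.14, -0.002, 2.841]
force: [-0.4, 0.5, -1.3]
grip_width: 0.0391
finger_force: 36.1
clock: 7.4
position: [0.5648, 0.2051, 0.1236]
tool_rot: [-3.141, -0.001, 2.841]
force: [-0.3, -0.0, -1.4]
grip_width: 0.0387
finger_force: 36.1
```

No contact with the walls. Lowering further.

```bash
python3 -m crank '{"travel":[[0,0,-0.4],[0,0,-0.8],[0,0,-1.2],[0,0,-1.6],[0,0,-1.8]],"turn":[[0,0,0],[0,0,0],[0,0,0],[0,0,0],[0,0,0]],"gripper":[1,1,1,1,1]}'
python3 -m crank '{"travel":[[0,0,-0.1],[0,0,-0.2],[0,0,-0.3],[0,0,-0.4],[0,0,-0.4]],"turn":[[0,0,0],[0,0,0],[0,0,0],[0,0,0],[0,0,0]],"gripper":[1,1,1,1,1]}'
```

```text
clock: 7.9
position: [0.565, 0.2052, 0.1058]
tool_rot: [-3.141, -0.0, 2.841]
force: [-0.0, -0.4, -2.3]
grip_width: 0.0388
finger_force: 36.1
clock: 8.4
position: [0.5651, 0.2053, 0.1022]
tool_rot: [-3.142, -0.0, 2.841]
force: [-0.6, 0.6, -2.5]
grip_width: 0.039
finger_force: 36.1
```

```bash
python3 -m crank '{"travel":[[0,0,-0.05],[0,0,-0.1],[0,0,-0.15],[0,0,-0.15],[0,0,-0.15]],"turn":[[0,0,0],[0,0,0],[0,0,0],[0,0,0],[0,0,0]],"gripper":[1,1,1,1,1]}'
python3 -m crank '{"travel":[[0,0,-0.05],[0,0,-0.1],[0,0,-0.1],[0,0,-0.1],[0,0,-0.1]],"turn":[[0,0,0],[0,0,0],[0,0,0],[0,0,0],[0,0,0]],"gripper":[1,1,1,1,1]}'
```

```text
clock: 8.9
position: [0.5652, 0.2053, 0.1008]
tool_rot: [-3.142, 0.0, 2.841]
force: [-0.2, -0.3, -1.0]
grip_width: 0.0387
finger_force: 36.1
clock: 9.4
position: [0.5654, 0.2055, 0.1004]
tool_rot: [3.141, 0.001, 2.841]
force: [-1.8, -0.9, 7.4]
grip_width: 0.0389
finger_force: 36.9
```

Contact came at the expected height with 7 N up. Now releasing.

```bash
python3 -m crank '{"travel":[[0,0,0],[0,0,0],[0,0,0],[0,0,0],[0,0,0]],"turn":[[0,0,0],[0,0,0],[0,0,0],[0,0,0],[0,0,0]],"gripper":[0.4,0.3,0.1,0,0]}' 20
python3 -m crank '{"travel":[[0,0,2],[0,0,6],[0,0,10],[0,0,14],[0,0,14]],"turn":[[0,0,0],[0,0,0],[0,0,0],[0,0,0],[0,0,0]],"gripper":[0,0,0,0,0]}'
python3 - <<'E'
from h import *
S=snap('side','side4');T=snap('top','top4')
f=lambda i:cv2.resize(i,None,fx=4,fy=4,interpolation=cv2.INTER_CUBIC)
a=np.hstack([f(cv2.imread('pics/top4.png')[130:255,235:325]),f(cv2.imread('pics/side4.png')[150:275,210:300])])
cv2.imwrite('pics/c4.png',a)
E
```

```text
clock: 9.9
position: [0.5651, 0.2053, 0.0998]
tool_rot: [-3.142, -0.0, 2.841]
force: [0.5, 0.2, 0.3]
grip_width: 0.0857
finger_force: 0.0
clock: 10.4
position: [0.5667, 0.2065, 0.2448]
tool_rot: [3.137, 0.005, 2.841]
force: [0.7, 0.7, 0.2]
grip_width: 0.0853
finger_force: 0.0
```

View pics/c4.png

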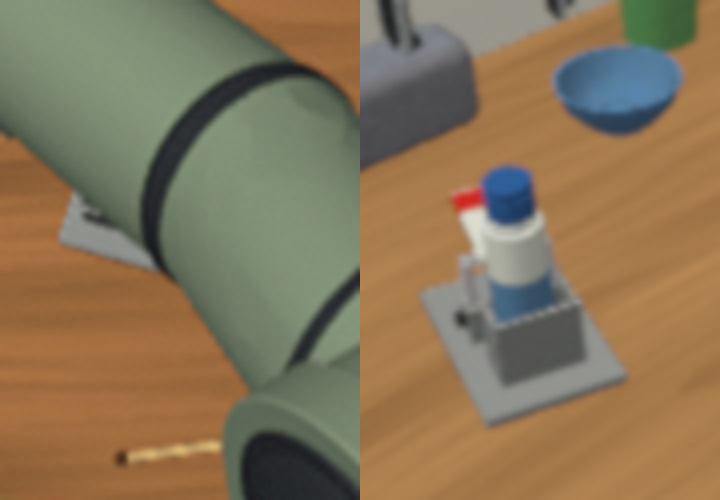

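Side crop: the bottle stands upright in the bay (cap at 508,190) and is released. The paddle is still up, with its red end at (468,200). Next: shut the fingers, move over the red end, and tilt the tool 10° so that its outer edge presses.

```bash
python3 -m crank '{"travel":[[1.5,-0.5,0],[3,-1,0],[4.5,-1.5,0],[6,-2,0],[7.5,-2.4,0]],"turn":[[0,0,0],[0.6,1.9,0],[1.2,3.8,0],[2.2,7,0],[2.9,9.6,0]],"gripper":[0.5,0.8,1,1,1]}' 20
python3 -m crank '{"travel":[[0,0,-2],[0,0,-5],[0,0,-8],[0,0,-10.5],[0,0,-10.5]],"turn":[[0,0,0],[0,0,0],[0,0,0],[0,0,0],[0,0,0]],"gripper":[1,1,1,1,1]}'
python3 -c "
from h import *
snap('side','side5');f=cv2.imread('pics/side5.png')[150:275,190:320];cv2.imwrite('pics/c5.png',cv2.resize(f,None,fx=4,fy=4,interpolation=cv2.INTER_CUBIC))"
```

```text
clock: 11.0
position: [0.6404, 0.1804, 0.2383]
tool_rot: [-3.139, -0.179, 2.84]
force: [-0.5, 0.1, 0.1]
grip_width: 0.0123
finger_force: 0.0
clock: 11.5
position: [0.638, 0.1804, 0.1303]
tool_rot: [-3.137, -0.181, 2.841]
force: [-0.3, -0.5, -0.9]
grip_width: -0.0003
finger_force: 0.0
```

View pics/c5.png

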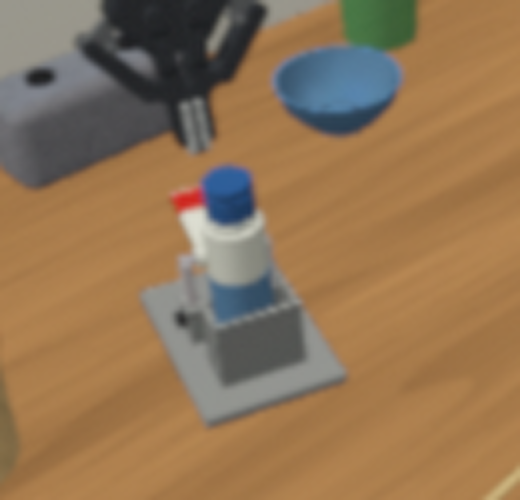

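The shut fingertips at (200,150) are right above the red end at (185,200). Feeling downward now.

```bash
python3 -m crank '{"travel":[[0,0,-1],[0,0,-2],[0,0,-2.8],[0,0,-3.3],[0,0,-3.5]],"turn":[[0,0,0],[0,0,0],[0,0,0],[0,0,0],[0,0,0]],"gripper":[1,1,1,1,1]}'
python3 -m crank '{"travel":[[0,0,-0.1],[0,0,-0.2],[0,0,-0.3],[0,0,-0.4],[0,0,-0.5]],"turn":[[0,0,0],[0,0,0],[0,0,0],[0,0,0],[0,0,0]],"gripper":[1,1,1,1,1]}'
```

```text
clock: 12.05
position: [0.64, 0.1812, 0.0992]
tool_rot: [-3.14, -0.175, 2.841]
force: [0.3, -0.3, 0.4]
grip_width: 0.0005
finger_force: 0.0
clock: 12.55
position: [0.6402, 0.1813, 0.0948]
tool_rot: [-3.14, -0.175, 2.841]
force: [-0.7, 0.2, 0.1]
grip_width: 0.0003
finger_force: 0.0
```

```bash
python3 -m crank '{"travel":[[0,0,-0.1],[0,0,-0.2],[0,0,-0.2],[0,0,-0.2],[0,0,-0.2]],"turn":[[0,0,0],[0,0,0],[0,0,0],[0,0,0],[0,0,0]],"gripper":[1,1,1,1,1]}'
```

```text
clock: 13.05
position: [0.6402, 0.1813, 0.0928]
tool_rot: [-3.14, -0.175, 2.841]
force: [0.1, 0.7, 0.1]
grip_width: -0.0003
finger_force: 0.0
```

```bash
python3 -m crank '{"travel":[[0,0,-0.1],[0,0,-0.2],[0,0,-0.3],[0,0,-0.3],[0,0,-0.3]],"turn":[[0,0,0],[0,0,0],[0,0,0],[0,0,0],[0,0,0]],"gripper":[1,1,1,1,1]}'
```

```text
clock: 13.55
position: [0.6403, 0.1813, 0.0902]
tool_rot: [-3.14, -0.175, 2.841]
force: [-0.7, -1.0, 5.8]
grip_width: -0.0002
finger_force: 2.8
```

```bash
python3 -m crank '{"travel":[[0,0,-0.1],[0,0,-0.2],[0,0,-0.3],[0,0,-0.3],[0,0,-0.3]],"turn":[[0,0,0],[0,0,0],[0,0,0],[0,0,0],[0,0,0]],"gripper":[1,1,1,1,1]}'
```

```text
clock: 14.05
position: [0.6408, 0.1811, 0.0873]
tool_rot: [-3.141, -0.174, 2.841]
force: [2.0, -1.3, 5.0]
grip_width: -0.0001
finger_force: 2.5
```

Contact at about z 0.090, with the catch now giving way at 5 N. Continuing in small steps.

```bash
python3 -m crank '{"travel":[[0,0,-0.1],[0,0,-0.2],[0,0,-0.2],[0,0,-0.2],[0,0,-0.2]],"turn":[[0,0,0],[0,0,0],[0,0,0],[0,0,0],[0,0,0]],"gripper":[1,1,1,1,1]}'
```

```text
clock: 14.55
position: [0.6402, 0.1813, 0.0849]
tool_rot: [-3.14, -0.175, 2.841]
force: [2.5, -0.5, 3.5]
grip_width: -0.0001
finger_force: 1.6
```

```bash
python3 -m crank '{"travel":[[0,0,-0.1],[0,0,-0.2],[0,0,-0.2],[0,0,-0.2],[0,0,-0.2]],"turn":[[0,0,0],[0,0,0],[0,0,0],[0,0,0],[0,0,0]],"gripper":[1,1,1,1,1]}'
```

```text
clock: 15.05
position: [0.6399, 0.1813, 0.0826]
tool_rot: [-3.14, -0.176, 2.841]
force: [0.5, -1.1, 0.2]
grip_width: -0.0003
finger_force: 0.2
```

```bash
python3 -m crank '{"travel":[[0,0,-0.05],[0,0,-0.1],[0,0,-0.15],[0,0,-0.15],[0,0,-0.15]],"turn":[[0,0,0],[0,0,0],[0,0,0],[0,0,0],[0,0,0]],"gripper":[1,1,1,1,1]}'
```

```text
clock: 15.55
position: [0.6401, 0.1813, 0.0813]
tool_rot: [-3.14, -0.175, 2.841]
force: [0.1, -0.2, -0.7]
grip_width: -0.0
finger_force: 0.0
```

It has snapped over. Now to find the hard stop.

```bash
python3 -m crank '{"travel":[[0,0,-0.05],[0,0,-0.1],[0,0,-0.15],[0,0,-0.15],[0,0,-0.15]],"turn":[[0,0,0],[0,0,0],[0,0,0],[0,0,0],[0,0,0]],"gripper":[1,1,1,1,1]}'
```

```text
clock: 16.05
position: [0.6401, 0.1813, 0.0798]
tool_rot: [-3.14, -0.175, 2.841]
force: [0.0, -0.4, -0.0]
grip_width: -0.0
finger_force: 0.0
```

```bash
python3 -m crank '{"travel":[[0,0,-0.05],[0,0,-0.1],[0,0,-0.1],[0,0,-0.1],[0,0,-0.1]],"turn":[[0,0,0],[0,0,0],[0,0,0],[0,0,0],[0,0,0]],"gripper":[1,1,1,1,1]}'
```

```text
clock: 16.55
position: [0.6401, 0.1813, 0.0788]
tool_rot: [-3.14, -0.175, 2.841]
force: [0.5, 0.2, -0.3]
grip_width: 0.0002
finger_force: 0.0
```

```bash
python3 -m crank '{"travel":[[0,0,-0.05],[0,0,-0.1],[0,0,-0.1],[0,0,-0.1],[0,0,-0.1]],"turn":[[0,0,0],[0,0,0],[0,0,0],[0,0,0],[0,0,0]],"gripper":[1,1,1,1,1]}'
```

```text
clock: 17.05
position: [0.6401, 0.1813, 0.0778]
tool_rot: [-3.14, -0.175, 2.841]
force: [-0.1, 0.0, 0.3]
grip_width: 0.0002
finger_force: 0.0
```

```bash
python3 -m crank '{"travel":[[0,0,-0.05],[0,0,-0.05],[0,0,-0.05],[0,0,-0.05],[0,0,-0.05]],"turn":[[0,0,0],[0,0,0],[0,0,0],[0,0,0],[0,0,0]],"gripper":[1,1,1,1,1]}'
```

```text
clock: 17.55
position: [0.6401, 0.1813, 0.0773]
tool_rot: [-3.14, -0.175, 2.841]
force: [0.9, -0.1, -0.3]
grip_width: 0.0
finger_force: 0.0
```

```bash
python3 -m crank '{"travel":[[0,0,-0.05],[0,0,-0.05],[0,0,-0.05],[0,0,-0.05],[0,0,-0.05]],"turn":[[0,0,0],[0,0,0],[0,0,0],[0,0,0],[0,0,0]],"gripper":[1,1,1,1,1]}'
```

```text
clock: 18.05
position: [0.6402, 0.1813, 0.0768]
tool_rot: [-3.14, -0.175, 2.841]
force: [0.7, -0.3, 1.0]
grip_width: 0.0004
finger_force: 0.6
```

```bash
python3 -m crank '{"travel":[[0,0,-0.05],[0,0,-0.05],[0,0,-0.05],[0,0,-0.05],[0,0,-0.05]],"turn":[[0,0,0],[0,0,0],[0,0,0],[0,0,0],[0,0,0]],"gripper":[1,1,1,1,1]}'
```

```text
clock: 18.55
position: [0.6402, 0.1813, 0.0765]
tool_rot: [-3.14, -0.175, 2.841]
force: [0.2, -1.1, 5.3]
grip_width: 0.0004
finger_force: 2.7
```

```bash
python3 -m crank '{"travel":[[0,0,-0.03],[0,0,-0.05],[0,0,-0.05],[0,0,-0.05],[0,0,-0.05]],"turn":[[0,0,0],[0,0,0],[0,0,0],[0,0,0],[0,0,0]],"gripper":[1,1,1,1,1]}'
```

```text
clock: 19.05
position: [0.6403, 0.1813, 0.0763]
tool_rot: [-3.141, -0.175, 2.841]
force: [-0.2, -1.6, 8.8]
grip_width: -0.0
finger_force: 4.3
```

```bash
python3 -m crank '{"travel":[[0,0,-0.015],[0,0,-0.015],[0,0,-0.015],[0,0,-0.015],[0,0,-0.015]],"turn":[[0,0,0],[0,0,0],[0,0,0],[0,0,0],[0,0,0]],"gripper":[1,1,1,1,1]}'
python3 -m crank '{"travel":[[0,0,0],[0,0,0],[0,0,0],[0,0,0],[0,0,0]],"turn":[[0,0,0],[0,0,0],[0,0,0],[0,0,0],[0,0,0]],"gripper":[1,1,1,1,1]}'
```

```text
clock: 19.55
position: [0.6403, 0.1814, 0.0762]
tool_rot: [-3.141, -0.175, 2.841]
force: [-1.7, -1.6, 9.7]
grip_width: 0.0001
finger_force: 4.8
clock: 20.05
position: [0.6403, 0.1814, 0.0762]
tool_rot: [-3.141, -0.175, 2.841]
force: [-1.3, -1.5, 10.0]
grip_width: -0.0001
finger_force: 4.8
```

```bash
python3 -m crank '{"travel":[[0,0,0],[0,0,0],[0,0,0],[0,0,0],[0,0,0]],"turn":[[0,0,0],[0,0,0],[0,0,0],[0,0,0],[0,0,0]],"gripper":[1,1,1,1,1]}'
python3 -m crank '{"travel":[[0,0,0.5],[0,0,2],[0,0,5],[0,0,9],[0,0,13]],"turn":[[0,0,0],[0,0,0],[0,0,0],[0,0,0],[0,0,0]],"gripper":[1,1,1,1,1]}'
python3 -m crank '{"travel":[[0,-4,1],[0,-8,2],[0,-12,2],[0,-16,2],[0,-16,2]],"turn":[[0,0,0],[0,0,0],[0,0,0],[0,0,0],[0,0,0]],"gripper":[1,1,1,1,1]}'
python3 -c "
from h import *
snap('side','side6');f=cv2.imread('pics/side6.png')[150:275,190:320];cv2.imwrite('pics/c6.png',cv2.resize(f,None,fx=4,fy=4,interpolation=cv2.INTER_CUBIC))"
```

```text
clock: 20.55
position: [0.6403, 0.1813, 0.0762]
tool_rot: [-3.141, -0.175, 2.841]
force: [-0.9, -1.8, 9.1]
grip_width: 0.0001
finger_force: 4.8
clock: 21.05
position: [0.6398, 0.1813, 0.2079]
tool_rot: [-3.141, -0.175, 2.841]
force: [0.8, -0.1, -0.0]
grip_width: -0.0
finger_force: 0.0
clock: 21.55
position: [0.6406, 0.0146, 0.2262]
tool_rot: [-3.137, -0.174, 2.833]
force: [0.8, -0.2, -0.7]
grip_width: 0.0
finger_force: 0.0
```

View pics/c6.png

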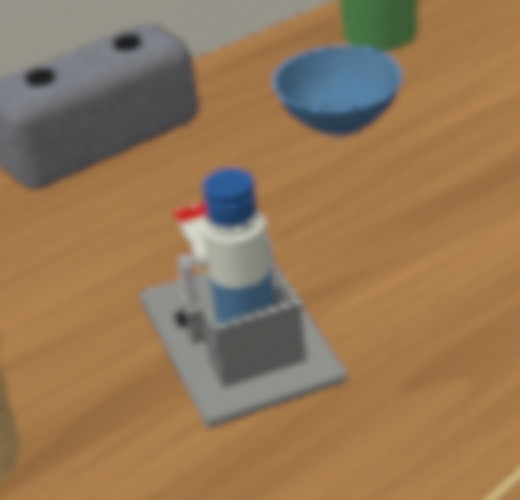

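The paddle is down (red end at (188,213), was (185,200)). The bottle stands upright, clamped against the end wall, and the robot is clear.

```bash
python3 -m crank '{"travel":[[0,0,0],[0,0,0],[0,0,0],[0,0,0],[0,0,0]],"turn":[[0,0,0],[0,0,0],[0,0,0],[0,0,0],[0,0,0]],"gripper":[1,1,1,1,1]}'; python3 -c "
from workcell import bot
print(bot.job_done())"
```

```text
clock: 22.1
position: [0.6401, 0.0218, 0.2256]
tool_rot: [-3.14, -0.175, 2.842]
force: [0.6, 0.9, 1.1]
grip_width: 0.0
finger_force: 0.0
the job is handed in; nothing more can be done
None
```

I set the white bottle down upright in the grey caddy's bay, released it, then snapped the catch over and pressed it home at about 10 N for over half a second; the job was handed in at 22 s, with no verdict returned.

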